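# Rehang a lift-off wheel guard by its sprung hinge pin

### The job

The hanging guard covers the wheel of one bench head; move it to the other head, whose wheel is bare. Slowly squeeze the guard's two upright tabs together to draw in its sprung hinge pin, lift the guard out of its hinge and ease it down into the open forks of the other hinge, feeling along their flat tops for the slots and not forcing it, because that bracket is slotted and may have been shifted a centimetre or more either way. Then let go so that the pin springs fully home into its eye: the guard must hang freely, the pin on the same side as before, and everything else on the bench stay where it is.

Things in the scene. Friction and masses are not known exactly. Their poses are not given: they have to be found in the camera images.
- guard_axis (a point): Middle of the guard's hinge axis (its y; z up). Guard: steel frame with clear window, 90 mm wide along y, 5 mm thick, hanging from 5 to 85 mm below this point, 0.36 kg give or take a quarter. Fixed round stubs, 10 mm diameter, end 60 mm either side of this point and rest in the hinge forks; it swings freely. The sprung brass pin, 7 mm diameter, comes out of the +y stub.
- guard_grip (a point): Where to pinch: between the two upright tabs, 38 mm above guard_axis, same axes. Tabs: 20 mm wide (x), 5 mm thick, tops 55 mm above the axis; outer faces at y = -21 mm (fixed) and +27 mm (sprung). Pinched along y the sprung one goes 12 mm to +15 mm and stops: 36 mm wide, middle at y = -3 mm. Grip with 25 N or more throughout. Nothing nearby rises above 25 mm below this point.
- guard_pin (a joint): How far the sprung pin is drawn in: 0 fully out, 0.012 m fully in (level with the stub's end). The spring pushes 4 N at 0 and 10 N at 0.012 m. Drawn in by less than 8 mm it is still caught in the eye of the hinge. Squeeze slowly and evenly: a fast or off-centre squeeze knocks the guard along its hinge.
- pin_tip (a point): Outer end of the sprung pin, 72 mm along the guard's +y from guard_axis when fully out.
- head_a: Grey bench head with a narrow stone wheel, where the guard hangs at the start. Bolted down; origin at bench level, x out of the open front of its wheel (away from the robot), y left, z up. Base 250 x 130 mm; nothing but its hinge bracket is above 145 mm. The hinge axis is along y, 95 mm ahead, 165 mm up; the bracket reaches 70 mm either side and 12 mm above it. Bracket as on head_b, but not slotted.
- head_b: Grey bench head with a wide cork wheel, bare at the start. Bolted down; origin at bench level, x out of the open front of its wheel (away from the robot), y left, z up. Base 250 x 130 mm; nothing but its hinge bracket is above 145 mm. The hinge axis is along y, 95 mm ahead, 165 mm up; the bracket reaches 70 mm either side and 12 mm above it. Bracket: see hinge_b, fork_b, eye_b.
- hinge_b (a point): Nominal middle of head_b's hinge axis, 95 mm along x and 165 mm up from the head's origin, head_b's axes. The guard's axis must come to rest here, y along y. The bracket is slotted: it stands up to 14 mm off this point along x, either way, unmeasured (exact in y, z) and firm. Over 25 N between guard and hinge is forcing it; about 8 N of push is plenty to seat it.
- fork_b (a point): Nominal middle of the mouth of the +y fork, 8 mm above the axis and 54.5 mm along y; its twin is at -54.5 mm. Each fork is 8 mm thick with a square-edged slot 12 mm wide in x, open at the top, floor 5 mm below the axis, and flat tops reaching 36 mm in x either side of the slot's middle. A stub beside the slot lands on the flat (axis 13 mm too high): slide it lightly along x till it drops in.
- eye_b (a point): Nominal middle of the eye for the pin, on the hinge axis: a plate at y = +64 to +70 mm from hinge_b, 12 mm high above the axis, with a 10.5 mm square hole. Only with the pin drawn in does the guard pass it. The seated guard can shift about 4 mm either way along y.
- jar: Bystander: screw jar, 64 mm wide, 85 mm high; origin on its underside
- wrench: Bystander: open-ended wrench lying on the bench; origin on its underside
- screwdriver: Bystander: screwdriver lying on the bench; origin on its underside
- drill_block: Bystander: drilled wooden block 50 x 150 x 45 mm; origin on its underside
- tin: Bystander: bare metal tin 72 mm wide, 70 mm high; origin on its underside
- sanding_block: Bystander: cork sanding block 100 x 55 x 30 mm; origin on its underside
- offcut: Bystander: wooden offcut 160 x 45 x 20 mm; origin on its underside
Things that resemble listed ones, but are neither listed nor needed, are in the scene too. Leave any brown or red look-alike of the part that bears guard_axis alone.

How it is judged:
By the outcome, as a careful person would: the job done as asked, in the order asked, and still so for the second after the job is handed in, with the robot touching nothing.
It also fails if it takes over 72 s, if anything falls off the work surface, if the arm or the gripper's body presses on something with over 40 N, if the wrist force passes 120 N, or if a joint passes its speed limit or range.

### The arm

A 6-joint arm with a two-finger parallel gripper is mounted at the origin on the work surface. World frame = base frame: x ahead of the robot, y to its left, z up, the work surface at z = 0. Lengths are in m, angles in rad, forces in N, time in s.
With the tool pointing down it reaches from about 0.25 to 0.775 m from the base axis. Payload 4 kg.
Tool frame: the origin (TCP) lies at the very end of the fingers, on their centre line; the grasp point (between the pads) lies 19 mm behind it; z points along the fingers, y is the direction in which the jaws open and shut (so a half turn about z gives the same grasp; the last joint's range is limited). The gripper opens to 94 mm and grips with 3 to 60 N. Pads are 16 mm wide; open, the fingers measure 119 mm over their backs; the gripper's body (75 mm by 177 mm) begins 78 mm behind the grasp point.
Start: joints at [-1.335, 0.087, 1.371, -0, 1.684, -0.103], TCP at [0.183, -0.519, 0.206] pointing down, gripper open.
Joint ranges: [-3.1, 3.1], [-0.76, 2.03], [0.27, 2.55], [-1.08, 4.22], [0.17, 2.65], [-2.57, 2.57]. Speed limits (rad/s): [2.79, 2.79, 3.14, 3.14, 3.14, 3.14].

### API

Orientations are given as [roll, pitch, yaw] about the fixed x, y, z axes, in that order (R = Rz(yaw) Ry(pitch) Rx(roll)).
In Python, from bench import robot, cams, models gives the robot as it stands.
- The arm moves only by the tool step_arm, never from a script. Its argument "series" is a list of rows, each a list of 5 numbers: the gripper command: -1 is shut, 1 is fully open, values between are in proportion, then the shift along the tool's x, y, z in mm, then the turn about the tool's z in degrees. A call has 1 to 20 rows; each row is the pose to reach, as a shift and turn from the pose commanded when the call began, along the tool's axes at that moment; what a row does not reach only later rows make up. A row lasts 1/8 s, in which the tool goes at most 62.5 mm and 10.7 degrees, less where a joint would pass 70% of its speed; a pose out of reach is approached as far as the arm can. A call with a gripper value outside its range is refused whole. The fingers move at their own pace and stop on an object; the grip force is fixed at half the most. Time passes only in rows, so rows that repeat a pose let the fingers close. It gives the time, the measured TCP pose, the force and the opening at its end, in the units of the state.
- robot.get_obs(): the state, without advancing time (a new reading comes with each control period).
- cams.snapshot(name): name is "scene" or "side" or "wrist"; returns a dict with "pixels" (400x640x3 uint8, red, green, blue), "fov_y" (degrees; the focal length in pixels is half the picture's height over the tangent of half this angle, whatever the lens; pixels are square), "cx", "cy" (the principal point, pixels), "R" (3x3) and "t" (3): a world point X has camera coordinates R X + t. Camera axes: x right, y down, z forward; pixel columns grow to the right and rows downward; lengths in m; the calibration is good to about 2 mm. A picture is of the moment at which its call begins. There is no depth.
- robot.close_job(): hands the job in, once; it reports no verdict.
Trained networks look in a picture, given as the dict that the camera call returned (one of the last four; its "shot" number tells which), for a name from the list of things; names that differ only in an ending like _2 or _b are one class to them, and where a whole thing is asked for, a point or a joint stands for the part that bears it (a point fixed in the world has none). Each returns a list of dicts, best first, with "p" (0 to 1); they miss things now and then, are a little off and sometimes report something else, mostly with a low value. They report only what shows in the picture. A call takes as long as a camera call. They do not tell look-alikes from the thing itself.
- models.find_in(picture, label): "position" ([x, y, z] in m, in world coordinates, good to about 4 mm: the middle of the surface that is visible of it).
- models.pinpoint(picture, label): "position" ([x, y, z] in m, in world coordinates, good to about 4 mm: a listed point, or the origin of a listed thing).
The state is a dict: "time": time; "joint_positions": joint angles; "qvel": joint speeds; "joint_torque": joint torques, N m; "tool_pos": TCP position; "ee_rot": TCP orientation; "wrist_force": force on the tool from outside, world axes, zero at the start; "wrist_torque": the same for the moment, N m; "width": finger opening in m.
Only numpy, scipy, OpenCV 4.12 (cv2) and the standard library are available. Lean on these libraries where they do the work, as an engineer would, in place of code of your own. Each camera call takes 0.05 s, during which the arm holds its last target. There are 200 camera calls.

## Working session

There is one attempt and no reset: what is moved stays moved. The work goes in short steps, Python scripts to look and compute and a tool call to move; the robot and the scene stay as the last step left them, time stands still between calls to the robot, and variables do not carry over. Pictures are saved under pics/ and viewed, about 8 in all and at most 12, crops included, and the job is handed in when it is done.

Besides the shell and the picture viewer there is one more tool, called after "Call:" as name(argument=value, ...), one argument or row to a line, values as JSON. step_arm: Moves the arm, as the interface text tells. Its arguments: {"type":"object","properties":{"series":{"type":"array","items":{"type":"array","items":{"type":"number"}}}},"required":["series"]}

```bash
mkdir -p pics; ls
cat > h.py <<'E'
from bench import robot, cams, models
import numpy as np, cv2
def snap(n,f=None):
    p=cams.snapshot(n)
    if f: cv2.imwrite('pics/'+f,np.ascontiguousarray(p['pixels'][:,:,::-1]))
    return p
def proj(p,X):
    c=np.array(p['R'])@np.array(X)+np.array(p['t']); f=200/np.tan(np.radians(p['fov_y']/2))
    return np.round([p['cx']+f*c[0]/c[2],p['cy']+f*c[1]/c[2]],1)
E
python3 - <<'E'
from h import *
o=robot.get_obs(); print({k:np.round(v,3) for k,v in o.items()})
for n in ['scene','side']:
    p=snap(n,n+'1.png')
    C=-np.array(p['R']).T@np.array(p['t']); print(n,'cam at',C.round(3),p['fov_y'])
    for l in ['guard_axis','guard_grip','pin_tip','head_a','head_b','hinge_b','fork_b','eye_b','jar','tin']:
        print(l,[(np.round(d['position'],3).tolist(),round(d['p'],2),proj(p,d['position']).tolist()) for d in models.pinpoint(p,l)[:4]])
E
```

```text
pics
{'time': np.float64(0.0), 'joint_positions': array([-1.335,  0.088,  1.372, -0.   ,  1.684, -0.103]), 'qvel': array([-0.001, -0.001, -0.001, -0.001, -0.001,  0.   ]), 'joint_torque': array([-0.0000e+00, -3.4018e+01, -3.0243e+01,  7.2000e-02,  3.3000e-02,
       -0.0000e+00]), 'tool_pos': array([ 0.183, -0.518,  0.204]), 'ee_rot': array([-3.139, -0.   ,  0.339]), 'wrist_force': array([-0.034, -0.005,  0.185]), 'wrist_torque': array([0.005, 0.019, 0.019]), 'width': np.float64(0.094)}
scene cam at [ 1.221 -0.629  1.503] 43.156991548235915
guard_axis [([0.41, 0.368, 0.085], 0.81, [337.6, 134.0]), ([0.566, 0.2, 0.168], 0.79, [339.8, 168.5]), ([0.445, 0.56, 0.088], 0.65, [377.3, 111.1]), ([0.622, -0.015, -0.002], 0.3, [307.8, 244.1])]
guard_grip [([0.448, 0.561, 0.121], 0.78, [379.1, 105.4]), ([0.415, 0.365, 0.12], 0.66, [338.4, 128.7]), ([0.563, 0.196, 0.2], 0.57, [338.9, 162.7]), ([0.578, -0.226, 0.165], 0.55, [248.3, 252.3])]
pin_tip [([0.426, 0.632, 0.089], 0.54, [385.1, 99.0]), ([0.37, 0.306, 0.086], 0.51, [318.3, 137.3]), ([0.549, 0.267, 0.166], 0.46, [349.1, 155.0])]
head_a [([
[... 1282 characters left out ...]
-0.217, 0.001], 0.74, [385.0, 203.0]), ([0.473, 0.182, -0.001], 0.73, [334.8, 276.2]), ([0.706, -0.272, 0.004], 0.4, [331.5, 179.5]), ([0.753, -0.053, 0.003], 0.31, [289.0, 206.6])]
head_b [([0.482, -0.217, 0.001], 0.74, [385.0, 203.0]), ([0.473, 0.182, -0.001], 0.73, [334.8, 276.2]), ([0.706, -0.272, 0.004], 0.4, [331.5, 179.5]), ([0.753, -0.053, 0.003], 0.31, [289.0, 206.6])]
hinge_b [([0.579, -0.233, 0.164], 0.69, [362.0, 150.7])]
fork_b [([0.586, -0.174, 0.173], 0.97, [352.6, 155.2])]
eye_b [([0.586, -0.162, 0.165], 0.84, [350.9, 158.8])]
jar [([0.465, -0.015, 0.002], 0.79, [366.1, 236.9])]
tin [([0.623, -0.02, 0.003], 0.65, [319.8, 221.9]), ([0.756, -0.05, 0.001], 0.17, [287.8, 207.3])]
```

```bash
ls pics
```

```text
scene1.png
side1.png
```

View pics/scene1.png

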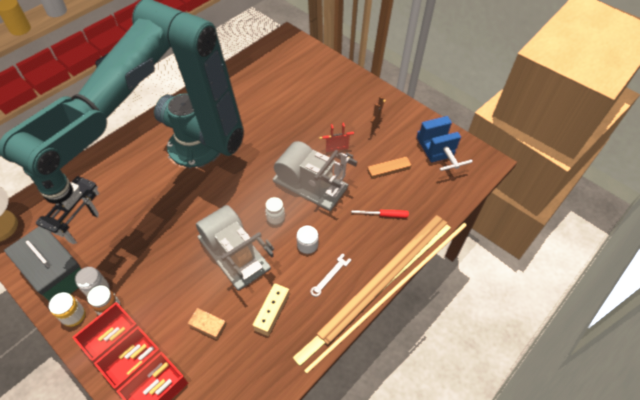

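View pics/side1.png

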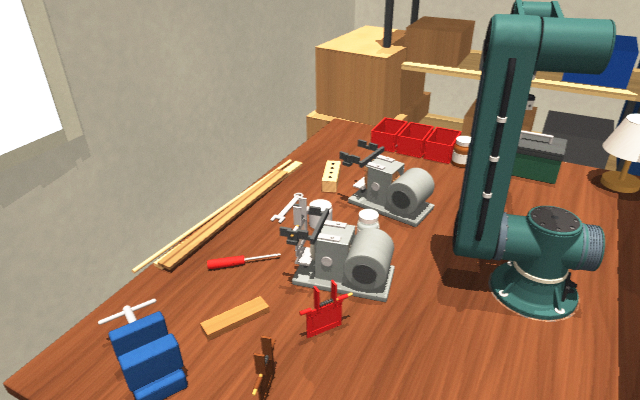

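The guard hangs on the far-left head (about (340,168) in the scene view, (300,215) in the side view). The bare head is at (235,250), and the red and brown look-alikes stand at (338,135) and (377,112). I'll move over head_b first, to look at its bracket from close by.

Call:
step_arm(
  series=[
    [1,0,0,-50,0],
    [1,20,-5,-100,4],
    [1,70,-25,-140,8],
    [1,125,-42,-155,12],
    [1,180,-60,-155,16],
    [1,235,-78,-155,20],
    [1,290,-97,-155,24],
    [1,345,-115,-155,27],
    [1,400,-133,-155,27.4],
    [1,430,-145,-155,27.4],
    [1,453,-151,-155,27.4],
    [1,453,-151,-155,27.4],
    [1,453,-151,-155,27.4],
  ],
)

```text
time: 2.72
tool_pos: [0.5593, -0.2263, 0.3606]
ee_rot: [3.141, 0.0, -0.14]
wrist_force: [-0.0, 0.6, -0.1]
width: 0.0941
```

Run:
```python
from h import *
o=robot.get_obs(); print(o['time'],o['tool_pos'].round(4),o['ee_rot'].round(4))
for n in ['wrist','scene','side']:
    p=snap(n,n+'2.png')
    C=-np.array(p['R']).T@np.array(p['t']); print(n,'cam at',C.round(3),p['fov_y'])
    for l in ['head_b','hinge_b','fork_b','eye_b']:
        print(l,[(np.round(d['position'],4).tolist(),round(d['p'],2),proj(p,d['position']).tolist()) for d in models.pinpoint(p,l)[:2]])
```

```text
2.725 [ 0.5593 -0.2263  0.3606] [ 3.1411e+00  3.0000e-04 -1.4010e-01]
wrist cam at [ 0.636 -0.236  0.539] 68.6221057434167
head_b [([0.4717, 0.1814, 0.002], 0.89, [119.8, 236.0]), ([0.4859, -0.2139, -0.0026], 0.61, [317.9, 201.4])]
hinge_b [([0.5811, -0.2349, 0.1659], 0.94, [323.4, 163.7]), ([0.5593, 0.1984, 0.1647], 0.47, [8.6, 224.0])]
fork_b [([0.5853, -0.1733, 0.1706], 0.87, [274.8, 167.7])]
eye_b [([0.5912, -0.1637, 0.164], 0.84, [267.4, 163.4]), ([0.5947, -0.4337, -0.0014], 0.71, [430.9, 127.1])]
scene cam at [ 1.221 -0.629  1.503] 43.156991548235915
head_b [([0.4869, -0.2124, -0.0015], 0.72, [238.2, 257.3]), ([0.4706, 0.1803, -0.002], 0.67, [314.8, 186.1])]
hinge_b [([0.5796, -0.2263, 0.1657], 0.81, [248.7, 252.6])]
fork_b [([0.5865, -0.1762, 0.1709], 0.62, [262.3, 242.5])]
eye_b [([0.5929, -0.1641, 0.1608], 0.59, [266.9, 242.9])]
side cam at [0.057 1.06  0.853] 45.35390427038222
head_b [([0.4718, 0.1784, 0.0006], 0.71, [335.9, 275.2]), ([0.4875, -0.2171, 0.0003], 0.68, [383.6, 202.7])]
hinge_b [([0.5819, -0.2332, 0.1647], 0.97, [361.1, 150.2]), ([0.4642, -0.0178, 0.0006], 0.65, [366.8, 236.8])]
fork_b [([0.5866, -0.1723, 0.1739], 0.76, [352.1, 155.0]), ([0.4717, 0.1799, 0.002], 0.23, [335.6, 275.1])]
eye_b [([0.7527, -0.0509, 0.0003], 0.72, [288.7, 207.6]), ([0.5576, 0.2002, 0.2057], 0.31, [301.7, 207.0])]
```

View pics/wrist2.png

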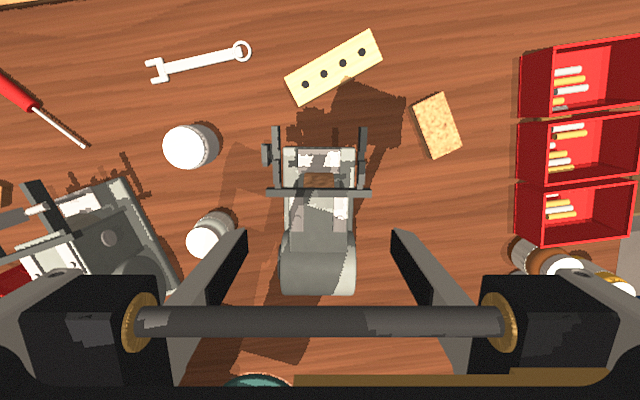

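The wrist view shows head_b centrally. Its two fork plates run along x at columns ~279 and ~362, rows 126–190, with the eye at (267,153) on the left. I'll enlarge it with a nominal overlay to read the bracket's x offset.

Run:
```python
from h import *
p=snap('wrist'); im=np.ascontiguousarray(p['pixels'][:,:,::-1])
x0,y0,s=235,105,5
c=cv2.resize(im[y0:y0+115,x0:x0+155],None,fx=s,fy=s,interpolation=cv2.INTER_CUBIC)
h=np.array([.5805,-.2300,.165]); 
o=np.mean([[.484,-.213],[.482,-.217],[.486,-.214],[.487,-.2124],[.4875,-.217]],0)
yaw=-0.14; X=np.array([np.cos(yaw),np.sin(yaw),0]);Y=np.array([-np.sin(yaw),np.cos(yaw),0])
print('from origin',o, o+.095*X[:2])
for sy in(-1,1):
  for dx in range(-50,51,10):
    q=proj(p,h+X*dx/1e3+Y*sy*.0545+[0,0,.008]); q=((q-[x0,y0])*s).astype(int)
    cv2.circle(c,tuple(map(int,q)),3,(0,0,255) if dx==0 else (0,255,0) if dx>0 else (255,0,0),-1)
cv2.imwrite('pics/c3.png',c)
```

```text
from origin [ 0.4853  -0.21468] [ 0.57937052 -0.2279366 ]
```

View pics/c3.png

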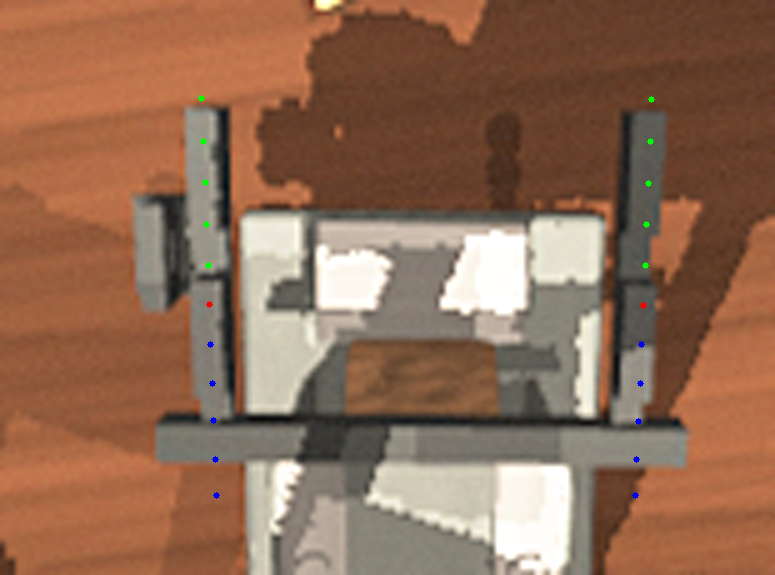

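The fork tops end at +48 mm from nominal and the slot notch spans about +8 to +18 mm, so the bracket is shifted by roughly +12 mm in x. Its yaw is about -0.15. Next I'll hover over the guard.

Call:
step_arm(
  series=[
    [1,-9,-55,0,-3],
    [1,-18,-110,0,-6],
    [1,-27,-165,0,-9],
    [1,-36,-225,0,-12],
    [1,-45,-285,0,-15],
    [1,-54,-345,0,-18],
    [1,-60,-400,10,-20.6],
    [1,-63,-418,20,-20.6],
    [1,-63,-418,20,-20.6],
    [1,-63,-418,20,-20.6],
  ],
)

```text
time: 4.78
tool_pos: [0.5558, 0.1954, 0.3409]
ee_rot: [3.141, -0.0, 0.218]
wrist_force: [-0.7, -0.6, -1.3]
width: 0.0938
```

Run:
```python
from h import *
o=robot.get_obs(); print(o['time'],o['tool_pos'].round(4),o['ee_rot'].round(4))
for n in ['wrist','scene','side']:
    p=snap(n)
    if n=='wrist': w=p
    for l in ['head_a','guard_axis','guard_grip','pin_tip','hinge_b']:
        print(n,l,[(np.round(d['position'],4).tolist(),round(d['p'],2),proj(p,d['position']).tolist()) for d in models.pinpoint(p,l)[:4] if abs(d['position'][0]-.54)<.1 and abs(d['position'][1]-.2)<.1])
im=np.ascontiguousarray(w['pixels'][:,:,::-1]); x0,y0,s=225,70,4
c=cv2.resize(im[y0:y0+150,x0:x0+200],None,fx=s,fy=s,interpolation=cv2.INTER_CUBIC)
yaw=.23; g=np.array([.5665,.199,.165]); Y=np.array([-np.sin(yaw),np.cos(yaw),0])
for z,ys in [(0,(-60,0,60,72)),(.055,(-21,27)),(.038,(0,))]:
  for y in ys:
    q=((proj(w,g+Y*y/1e3+[0,0,z])-[x0,y0])*s).astype(int); cv2.circle(c,tuple(map(int,q)),3,(0,0,255),-1)
cv2.imwrite('pics/c4.png',c)
```

```text
4.775 [0.5558 0.1954 0.3409] [ 3.1407e+00 -4.0000e-04  2.1810e-01]
wrist head_a [([0.4718, 0.18, 0.0029], 0.86, [317.1, 211.0])]
wrist guard_axis [([0.5633, 0.1993, 0.162], 0.82, [317.3, 177.6])]
wrist guard_grip [([0.5633, 0.1981, 0.2007], 0.92, [318.2, 184.4])]
wrist pin_tip []
wrist hinge_b []
scene head_a [([0.4752, 0.1807, -0.0006], 0.98, [315.8, 186.5])]
scene guard_axis [([0.5645, 0.1995, 0.1629], 0.72, [339.3, 169.2])]
scene guard_grip [([0.5632, 0.1956, 0.2022], 0.69, [338.8, 162.3])]
scene pin_tip [([0.5496, 0.268, 0.1662], 0.43, [349.4, 154.8])]
scene hinge_b []
side head_a [([0.4731, 0.1798, -0.0013], 0.87, [335.2, 275.9])]
side guard_axis [([0.5668, 0.1997, 0.1656], 0.79, [299.1, 219.3])]
side guard_grip [([0.5619, 0.1981, 0.203], 0.66, [300.6, 207.1])]
side pin_tip [([0.5493, 0.2704, 0.1623], 0.55, [291.0, 237.2])]
side hinge_b []
```

View pics/c4.png

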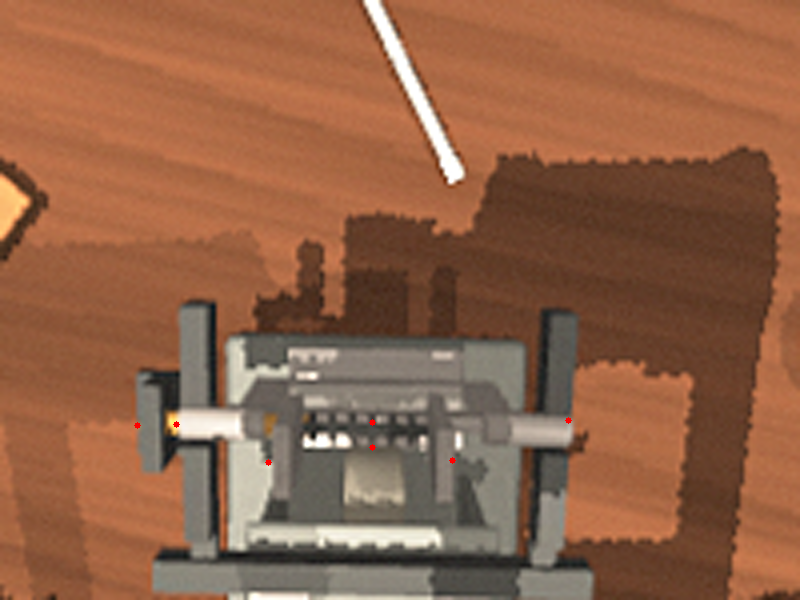

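Guard axis in the crop runs from (172,423) with brass showing to (572,431). The tab tops are centred near row 465, columns 272–297 and 435–455. This gives an axis of about (0.565, 0.1985) and a yaw of about 0.197. I'll descend to just above the tabs and check.

Call:
step_arm(
  series=[
    [1,5,-2,20,1.2],
    [1,9.7,-4,60,1.2],
    [1,9.7,-4,95,1.2],
    [1,9.7,-4,116,1.2],
    [1,9.7,-4,116,1.2],
    [1,9.7,-4,116,1.2],
  ],
)

```text
time: 6.42
tool_pos: [0.5647, 0.2031, 0.2258]
ee_rot: [-3.142, -0.002, 0.199]
wrist_force: [-0.4, -0.1, -0.2]
width: 0.094
```

Run:
```python
from h import *
o=robot.get_obs(); print(o['time'],o['tool_pos'].round(4),o['ee_rot'].round(4))
w=snap('wrist'); 
for l in ['guard_axis','guard_grip','pin_tip']:
        print(l,[(np.round(d['position'],4).tolist(),round(d['p'],2),proj(w,d['position']).tolist()) for d in models.pinpoint(w,l)[:3]])
im=np.ascontiguousarray(w['pixels'][:,:,::-1]); 
yaw=.197; g=np.array([.565,.1985,.165]); Y=np.array([-np.sin(yaw),np.cos(yaw),0]);X=np.array([Y[1],-Y[0],0])
x0,y0,s=170,90,2.5
c=cv2.resize(im[y0:y0+230,x0:x0+300],None,fx=s,fy=s,interpolation=cv2.INTER_CUBIC)
for z,ys,xs in [(0,(-60,0,60,72),(0,)),(.055,(-21,27),(-10,10))]:
  for y in ys:
   for x in xs:
    q=((proj(w,g+Y*y/1e3+X*x/1e3+[0,0,z])-[x0,y0])*s).astype(int); cv2.circle(c,tuple(map(int,q)),2,(0,0,255),-1)
cv2.imwrite('pics/c5.png',c)
```

```text
6.425 [0.5647 0.2031 0.2258] [-3.1416e+00 -2.0000e-03  1.9920e-01]
guard_axis [([0.5642, 0.2027, 0.1645], 0.67, [319.7, 213.6]), ([0.4169, 0.3646, 0.0835], 0.55, [166.3, 280.5])]
guard_grip [([0.5629, 0.1923, 0.2037], 0.86, [333.4, 234.4])]
pin_tip [([0.5504, 0.2664, 0.1637], 0.95, [244.2, 214.4])]
```

View pics/c5.png

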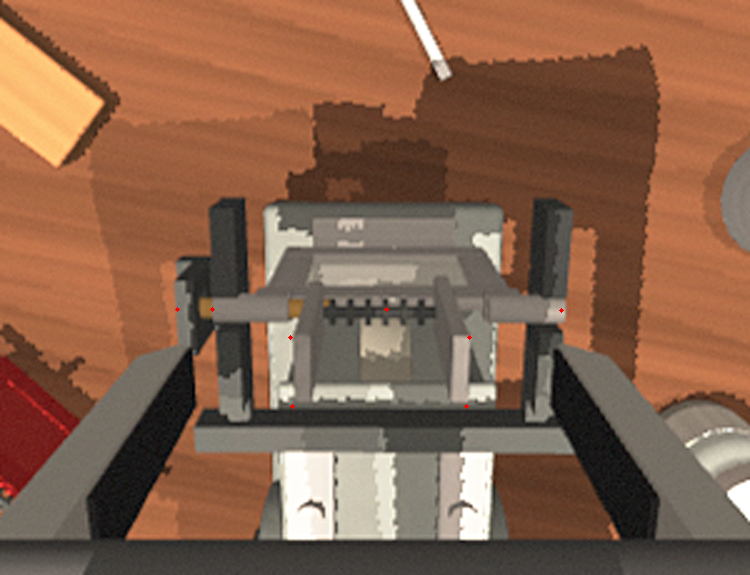

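Tabs' outer faces are at columns 295 and 469 (middle 382), while the finger tips are centred near 375. The tool is therefore about 2 mm too far +y. I'll correct that and descend onto the tabs.

Call:
step_arm(
  series=[
    [1,1,2,10,0],
    [1,1,2,25,0],
    [1,1,2,38,0],
    [1,1,2,41.5,0],
    [1,1,2,41.5,0],
    [1,1,2,41.5,0],
  ],
)

```text
time: 7.38
tool_pos: [0.5658, 0.2013, 0.1836]
ee_rot: [3.142, -0.001, 0.199]
wrist_force: [-0.4, -0.3, 0.1]
width: 0.0939
```

Call:
step_arm(
  series=[
    [0.6,0,0,0,0],
    [0.3,0,0,0,0],
    [0.2,0,0,0,0],
    [0.13,0,0,0,0],
    [0.1,0,0,0,0],
    [0.1,0,0,0,0],
    [0.08,0,0,0,0],
    [0.08,0,0,0,0],
  ],
)

```text
time: 8.38
tool_pos: [0.5655, 0.2012, 0.183]
ee_rot: [3.141, 0.0, 0.199]
wrist_force: [0.5, 0.3, -0.2]
width: 0.0507
```

Call:
step_arm(
  series=[
    [0.06,0,0,0,0],
    [0.04,0,0,0,0],
    [0.02,0,0,0,0],
    [0.01,0,0.2,0,0],
    [0.0,0,0.5,0,0],
    [-0.01,0,0.7,0,0],
    [-0.02,0,1,0,0],
    [-0.03,0,1.2,0,0],
    [-0.04,0,1.4,0,0],
    [-0.04,0,1.4,0,0],
  ],
)

```text
time: 9.62
tool_pos: [0.5659, 0.1997, 0.183]
ee_rot: [3.141, -0.0, 0.199]
wrist_force: [-0.4, -0.5, 0.4]
width: 0.0457
```

Call:
step_arm(
  series=[
    [-0.05,0,0.2,0,0],
    [-0.06,0,0.5,0,0],
    [-0.07,0,0.7,0,0],
    [-0.08,0,0.9,0,0],
    [-0.09,0,1.2,0,0],
    [-0.1,0,1.4,0,0],
    [-0.11,0,1.6,0,0],
    [-0.12,0,1.9,0,0],
    [-0.13,0,2.1,0,0],
    [-0.14,0,2.3,0,0],
    [-0.15,0,2.6,0,0],
    [-0.16,0,2.8,0,0],
    [-0.17,0,3.0,0,0],
    [-0.18,0,3.3,0,0],
    [-0.19,0,3.5,0,0],
    [-0.2,0,3.7,0,0],
    [-0.21,0,4.0,0,0],
    [-0.22,0,4.2,0,0],
    [-0.23,0,4.4,0,0],
    [-0.24,0,4.6,0,0],
  ],
)

```text
time: 12.12
tool_pos: [0.5667, 0.1953, 0.183]
ee_rot: [3.142, -0.0, 0.199]
wrist_force: [0.5, -1.2, 0.6]
width: 0.0357
```

Call:
step_arm(
  series=[
    [-0.26,0,0,0,0],
    [-0.28,0,0,0,0],
    [-0.32,0,0,0,0],
    [-0.4,0,0,0,0],
    [-0.6,0,0,0,0],
    [-0.8,0,0,0,0],
    [-1,0,0,0,0],
    [-1,0,0,0,0],
  ],
)

```text
time: 13.12
tool_pos: [0.5668, 0.1953, 0.183]
ee_rot: [3.141, -0.0, 0.199]
wrist_force: [-0.2, -1.2, 1.4]
width: 0.0357
```

Run:
```python
from h import *
o=robot.get_obs(); print(o['time'],o['tool_pos'].round(4),o['ee_rot'].round(4),o['wrist_force'],o['width'])
w=snap('wrist'); 
for l in ['guard_axis','guard_grip','pin_tip']:
        print(l,[(np.round(d['position'],4).tolist(),round(d['p'],2),proj(w,d['position']).tolist()) for d in models.pinpoint(w,l)[:3]])
im=np.ascontiguousarray(w['pixels'][:,:,::-1]); x0,y0,s=170,110,2.5
c=cv2.resize(im[y0:y0+230,x0:x0+300],None,fx=s,fy=s,interpolation=cv2.INTER_CUBIC)
cv2.imwrite('pics/c6.png',c)
```

```text
13.125 [0.5668 0.1953 0.183 ] [ 3.1414e+00 -1.0000e-04  1.9920e-01] [-0.23327356 -1.2290008   1.43184374] 0.03574588523423924
guard_axis [([0.5647, 0.1999, 0.1639], 0.61, [312.6, 232.3]), ([0.4136, 0.3674, 0.0816], 0.56, [137.6, 302.6])]
guard_grip []
pin_tip []
```

View pics/c6.png

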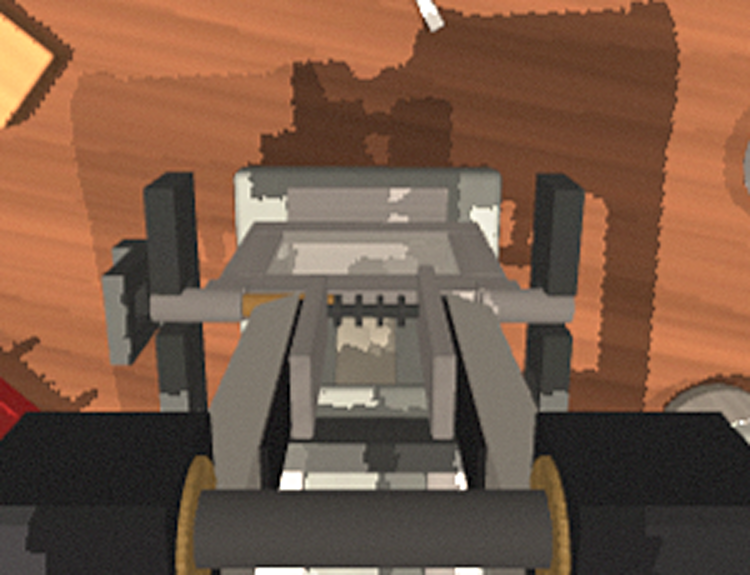

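The pin is fully drawn in: the width is 35.7 mm and no brass shows beyond the +y stub at (150,305). I'll lift straight up, gently at first.

Call:
step_arm(
  series=[
    [-1,0,0,-1,0],
    [-1,0,0,-3,0],
    [-1,0,0,-6,0],
    [-1,0,0,-10,0],
    [-1,0,0,-15,0],
    [-1,0,0,-20,0],
    [-1,0,0,-25,0],
    [-1,0,0,-30,0],
  ],
)

```text
time: 14.32
tool_pos: [0.5667, 0.1953, 0.2134]
ee_rot: [3.142, -0.0, 0.199]
wrist_force: [-1.1, -0.1, -3.4]
width: 0.0356
```

Call:
step_arm(
  series=[
    [-1,0,0,-10,0],
    [-1,0,0,-25,0],
    [-1,0,0,-45,0],
    [-1,0,0,-65,0],
    [-1,0,0,-85,0],
    [-1,0,0,-95,0],
    [-1,0,0,-95,0],
    [-1,0,0,-95,0],
  ],
)

```text
time: 15.32
tool_pos: [0.5665, 0.1952, 0.307]
ee_rot: [3.141, 0.002, 0.199]
wrist_force: [-0.9, -0.7, -4.6]
width: 0.0355
```

Run:
```python
from h import *
o=robot.get_obs(); print(o['time'],o['tool_pos'].round(4),o['ee_rot'].round(4),o['wrist_force'],o['wrist_torque'],o['width'])
w=snap('wrist');s=snap('side')
for p in (w,s):
  for l in ['guard_axis','guard_grip','pin_tip']:
        print(l,[(np.round(d['position'],4).tolist(),round(d['p'],2),proj(p,d['position']).tolist()) for d in models.pinpoint(p,l)[:4]])
a=w['pixels'][90:400,150:490,::-1]; b=s['pixels'][80:280,220:420,::-1]
a=cv2.resize(a,None,fx=1.4,fy=1.4);b=cv2.resize(b,(320,320)); 
c=np.zeros((434,800,3),np.uint8); c[:a.shape[0],:a.shape[1]]=a; c[:320,480:800]=b
cv2.imwrite('pics/c7.png',c)
```

```text
15.325 [0.5665 0.1952 0.307 ] [3.1414e+00 1.7000e-03 1.9920e-01] [-0.86166488 -0.71029578 -4.61550359] [-0.00201425 -0.02134784  0.02601649] 0.03547924447719016
guard_axis [([0.4146, 0.3696, 0.0836], 0.96, [184.7, 252.2]), ([0.4464, 0.5625, 0.0802], 0.9, [53.3, 207.2]), ([0.5634, 0.2019, 0.2864], 0.68, [309.7, 232.3]), ([0.7102, -0.271, -0.0031], 0.46, [616.1, 137.5])]
guard_grip [([0.5657, 0.1987, 0.3273], 0.83, [313.7, 255.5]), ([0.4132, 0.3638, 0.1234], 0.82, [176.1, 266.6]), ([0.4472, 0.5638, 0.1219], 0.55, [24.4, 215.7]), ([0.5949, -0.1611, 0.1674], 0.31, [626.2, 227.0])]
pin_tip [([0.424, 0.6286, 0.085], 0.96, [3.6, 214.1])]
guard_axis [([0.4163, 0.3644, 0.0845], 0.87, [322.5, 303.4]), ([0.5666, 0.2012, 0.2893], 0.63, [297.2, 177.0]), ([0.4464, 0.5636, 0.0823], 0.62, [262.6, 364.0])]
guard_grip [([0.5597, 0.2012, 0.3267], 0.9, [299.2, 163.7]), ([0.4445, 0.56, 0.1222], 0.75, [263.0, 349.3]), ([0.4133, 0.3674, 0.1233], 0.73, [323.0, 291.8])]
pin_tip [([0.4246, 0.6307, 0.0814], 0.78, [252.7, 395.4]), ([0.5504, 0.2575, 0.2881], 0.67, [291.2, 189.9])]
```

View pics/c7.png

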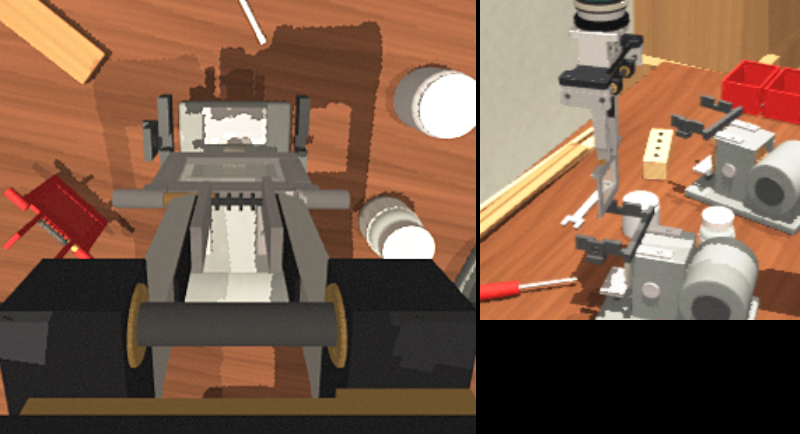

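The guard is out cleanly and hangs straight in the jaws, with its bottom clear above head_a. I'll carry it over to head_b, aiming about 10 mm short of the estimated slot.

Call:
step_arm(
  series=[
    [-1,-3,15,0,0],
    [-1,-8,45,0,2],
    [-1,-14,85,0,4],
    [-1,-20,125,0,6],
    [-1,-27,165,0,8],
    [-1,-33,205,0,10],
    [-1,-40,245,0,12],
    [-1,-46,285,0,14],
    [-1,-53,325,0,16],
    [-1,-60,370,0,18],
    [-1,-66,405,0,19.5],
    [-1,-68.5,420,0,20],
    [-1,-68.5,423.4,0,20],
    [-1,-68.5,423.4,0,20],
    [-1,-68.5,423.4,0,20],
  ],
)

```text
time: 17.6
tool_pos: [0.5835, -0.2319, 0.3084]
ee_rot: [-3.141, -0.0, -0.148]
wrist_force: [0.1, -0.1, -3.2]
width: 0.0355
```

Run:
```python
from h import *
o=robot.get_obs(); print(o['time'],o['tool_pos'].round(4),o['ee_rot'].round(4),o['wrist_force'],o['width'])
for n in ('wrist','side','scene'):
  p=snap(n)
  for l in ['guard_axis','guard_grip','pin_tip','hinge_b','fork_b','eye_b']:
        print(n,l,[(np.round(d['position'],4).tolist(),round(d['p'],2)) for d in models.pinpoint(p,l)[:5] if abs(d['position'][1]+.23)<.1 and d['position'][2]>.1])
```

```text
17.6 [ 0.5835 -0.2319  0.3084] [-3.1414e+00 -4.0000e-04 -1.4790e-01] [ 0.09728429 -0.07454066 -3.23423452] 0.03545553826606607
wrist guard_axis [([0.581, -0.2247, 0.2892], 0.97)]
wrist guard_grip [([0.5827, -0.2313, 0.3306], 0.77)]
wrist pin_tip [([0.5881, -0.1751, 0.1715], 0.42)]
wrist hinge_b [([0.5829, -0.2313, 0.1675], 0.84)]
wrist fork_b [([0.5875, -0.1767, 0.1712], 0.69)]
wrist eye_b [([0.5907, -0.1646, 0.1645], 0.57)]
side guard_axis [([0.5837, -0.2278, 0.2889], 0.78), ([0.5878, -0.1695, 0.2901], 0.67)]
side guard_grip [([0.5794, -0.2287, 0.3291], 0.97)]
side pin_tip [([0.5866, -0.1706, 0.2876], 0.37)]
side hinge_b [([0.578, -0.2327, 0.1644], 0.96), ([0.5903, -0.1718, 0.2866], 0.22)]
side fork_b [([0.5864, -0.176, 0.1716], 0.88)]
side eye_b [([0.5888, -0.1611, 0.1616], 0.68), ([0.5817, -0.2327, 0.1648], 0.2)]
scene guard_axis [([0.5851, -0.228, 0.291], 0.77)]
scene guard_grip [([0.5855, -0.2297, 0.327], 0.58)]
scene pin_tip []
scene hinge_b [([0.5805, -0.2232, 0.164], 0.63)]
scene fork_b [([0.5897, -0.1717, 0.1757], 0.85)]
scene eye_b [([0.5943, -0.1659, 0.1603], 0.82)]
```

Call:
step_arm(
  series=[
    [-1,0,1.5,10,0],
    [-1,0,1.5,30,0],
    [-1,0,1.5,55,0],
    [-1,0,1.5,80,0],
    [-1,0,1.5,97,0],
    [-1,0,1.5,103,0],
    [-1,0,1.5,103,0],
    [-1,0,1.5,103,0],
  ],
)

```text
time: 19.65
tool_pos: [0.5837, -0.2351, 0.2065]
ee_rot: [3.141, -0.002, -0.15]
wrist_force: [-0.7, 0.3, -2.9]
width: 0.0355
```

Run:
```python
from h import *
o=robot.get_obs(); print(o['time'],o['tool_pos'].round(4),o['ee_rot'].round(4),o['wrist_force'],o['width'])
w=snap('wrist');s=snap('side')
a=w['pixels'][100:330,180:460,::-1]; b=s['pixels'][80:200,310:410,::-1]
a=cv2.resize(a,None,fx=1.8,fy=1.8);b=cv2.resize(b,(290,348)); 
c=np.zeros((420,800,3),np.uint8); c[:a.shape[0],:a.shape[1]]=a[:420]; c[:348,510:800]=b
cv2.imwrite('pics/c8.png',c)
```

```text
19.65 [ 0.5837 -0.2351  0.2065] [ 3.1407e+00 -2.5000e-03 -1.4990e-01] [-0.74696013  0.26872207 -2.93324716] 0.035524217552953576
```

View pics/c8.png

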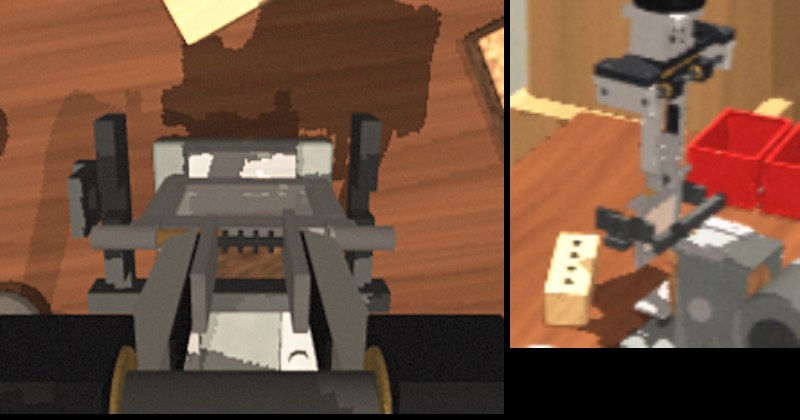

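Stubs show at row 238 across columns 93–395. The forks are at columns ~114 and ~365, so the guard sits about 2 mm too far -y, and the slots lie ahead near rows 200–220. I'll correct y and lower gently onto the flats.

Call:
step_arm(
  series=[
    [-1,0,-1,3,0],
    [-1,0,-1.8,6,0],
    [-1,0,-1.8,8,0],
    [-1,0,-1.8,9,0],
    [-1,0,-1.8,9,0],
  ],
)

```text
time: 20.38
tool_pos: [0.5834, -0.2329, 0.1963]
ee_rot: [-3.142, -0.0, -0.15]
wrist_force: [-0.5, 0.5, -2.0]
width: 0.0355
```

Call:
step_arm(
  series=[
    [-1,0,0,0.5,0],
    [-1,0,0,1,0],
    [-1,0,0,1,0],
  ],
)

```text
time: 20.75
tool_pos: [0.5835, -0.233, 0.196]
ee_rot: [3.141, -0.001, -0.15]
wrist_force: [-1.5, 0.9, 3.0]
width: 0.0352
```

It has landed on the flats at z = 0.196, as predicted, with about 6 N of push. Now I'll slide toward +x.

Call:
step_arm(
  series=[
    [-1,0.5,0,0,0],
    [-1,1,0,0,0],
    [-1,1.5,0,0,0],
    [-1,2,0,0,0],
    [-1,2.5,0,0,0],
    [-1,3,0,0,0],
    [-1,3.5,0,0,0],
    [-1,4,0,0,0],
  ],
)

```text
time: 21.75
tool_pos: [0.5881, -0.2339, 0.1954]
ee_rot: [3.141, -0.002, -0.15]
wrist_force: [-0.2, 0.1, 3.2]
width: 0.0353
```

Call:
step_arm(
  series=[
    [-1,0.5,0,0,0],
    [-1,1,0,0,0],
    [-1,1.5,0,0,0],
    [-1,2,0,0,0],
  ],
)

```text
time: 22.25
tool_pos: [0.5894, -0.234, 0.1945]
ee_rot: [3.141, 0.0, -0.15]
wrist_force: [0.5, -1.0, 0.9]
width: 0.0352
```

Call:
step_arm(
  series=[
    [-1,0.5,0,0.3,0],
    [-1,1,0,0.5,0],
    [-1,1,0,0.5,0],
  ],
)

```text
time: 22.62
tool_pos: [0.5903, -0.234, 0.1938]
ee_rot: [-3.141, 0.001, -0.15]
wrist_force: [1.6, -0.4, -1.6]
width: 0.0351
```

Call:
step_arm(
  series=[
    [-1,0.5,0,0.5,0],
    [-1,1,0,0.8,0],
    [-1,1,0,0.8,0],
  ],
)

```text
time: 23.0
tool_pos: [0.591, -0.234, 0.193]
ee_rot: [-3.141, 0.001, -0.15]
wrist_force: [1.7, 1.1, -3.9]
width: 0.0357
```

Call:
step_arm(
  series=[
    [-1,0.4,0,0.5,0],
    [-1,0.8,0,1,0],
    [-1,0.8,0,1.5,0],
    [-1,0.8,0,1.5,0],
  ],
)

```text
time: 23.5
tool_pos: [0.5919, -0.2343, 0.1919]
ee_rot: [-3.142, 0.001, -0.15]
wrist_force: [-0.3, 0.1, -3.2]
width: 0.0353
```

Call:
step_arm(
  series=[
    [-1,0,0,1,0],
    [-1,0,0,2,0],
    [-1,0,0,2,0],
  ],
)

```text
time: 23.88
tool_pos: [0.592, -0.2343, 0.19]
ee_rot: [-3.142, 0.0, -0.15]
wrist_force: [0.4, -1.0, -3.4]
width: 0.0353
```

It is in the slot, 6 mm below the flats with no contact force. I'll ease it on down.

Call:
step_arm(
  series=[
    [-1,0,0,1,0],
    [-1,0,0,2,0],
    [-1,0,0,3,0],
    [-1,0,0,4,0],
    [-1,0,0,4,0],
  ],
)

```text
time: 24.5
tool_pos: [0.592, -0.2343, 0.186]
ee_rot: [3.142, 0.0, -0.15]
wrist_force: [-0.1, -1.1, -2.9]
width: 0.0356
```

Call:
step_arm(
  series=[
    [-1,0,0,0.7,0],
    [-1,0,0,1.4,0],
    [-1,0,0,2,0],
    [-1,0,0,2,0],
  ],
)

```text
time: 25.0
tool_pos: [0.5921, -0.2343, 0.1841]
ee_rot: [3.142, 0.0, -0.15]
wrist_force: [0.3, 0.2, -3.6]
width: 0.0354
```

Call:
step_arm(
  series=[
    [-1,0,0,0.4,0],
    [-1,0,0,0.8,0],
    [-1,0,0,1.2,0],
    [-1,0,0,1.2,0],
  ],
)

```text
time: 25.5
tool_pos: [0.5921, -0.2344, 0.1833]
ee_rot: [3.141, -0.0, -0.15]
wrist_force: [0.2, 0.3, -2.2]
width: 0.0353
```

Call:
step_arm(
  series=[
    [-1,0,0,0.3,0],
    [-1,0,0,0.6,0],
    [-1,0,0,0.6,0],
  ],
)

```text
time: 25.88
tool_pos: [0.5922, -0.2344, 0.1831]
ee_rot: [3.141, -0.001, -0.15]
wrist_force: [-1.5, 0.0, 1.4]
width: 0.0353
```

It is seated at z = 0.1831, the same height as on head_a, with about 5 N. Now I'll release slowly, following the fixed tab, so that the pin springs out.

Call:
step_arm(
  series=[
    [-0.6,0,0,0,0],
    [-0.35,0,0,-0.3,0],
    [-0.26,0,0,-0.3,0],
    [-0.24,0,0,-0.3,0],
    [-0.22,0,-0.5,-0.3,0],
    [-0.2,0,-0.9,-0.3,0],
    [-0.18,0,-1.4,-0.3,0],
    [-0.16,0,-1.9,-0.3,0],
    [-0.14,0,-2.3,-0.3,0],
    [-0.12,0,-2.8,-0.3,0],
    [-0.1,0,-3.3,-0.3,0],
    [-0.08,0,-3.8,-0.3,0],
    [-0.06,0,-4.2,-0.3,0],
    [-0.04,0,-4.7,-0.3,0],
    [-0.02,0,-5.2,-0.3,0],
    [0,0,-5.6,-0.3,0],
    [0.02,0,-6,-0.3,0],
    [0.06,0,-6,-0.3,0],
    [0.1,0,-6,-0.3,0],
    [0.1,0,-6,-0.3,0],
  ],
)

```text
time: 28.38
tool_pos: [0.5927, -0.2283, 0.1818]
ee_rot: [-3.141, 0.001, -0.15]
wrist_force: [0.1, 0.1, -0.4]
width: 0.0514
```

Run:
```python
from h import *
o=robot.get_obs(); print(o['time'],o['tool_pos'].round(4),o['ee_rot'].round(4),o['wrist_force'],o['width'])
w=snap('wrist')
for l in ['guard_axis','guard_grip','pin_tip','hinge_b','eye_b']:
    print(l,[(np.round(d['position'],4).tolist(),round(d['p'],2),proj(w,d['position'])) for d in models.pinpoint(w,l)[:2]])
a=w['pixels'][140:330,160:480,::-1]
cv2.imwrite('pics/c9.png',cv2.resize(a,None,fx=2.5,fy=2.5,interpolation=cv2.INTER_CUBIC))
```

```text
28.375 [ 0.5927 -0.2283  0.1818] [-3.1413e+00  1.4000e-03 -1.5000e-01] [ 0.0645472   0.1006545  -0.39998059] 0.051398620383149
guard_axis [([0.5873, -0.2315, 0.1612], 0.66, array([325.1, 236.1])), ([0.4845, -0.2136, -0.0011], 0.26, array([320.5, 261.7]))]
guard_grip []
pin_tip [([0.5968, -0.1622, 0.165], 0.77, array([227.8, 239.4]))]
hinge_b [([0.5777, -0.2353, 0.1666], 0.87, array([332.4, 250.5]))]
eye_b [([0.5949, -0.1652, 0.1648], 0.67, array([232.6, 241.1])), ([0.6214, -0.0164, 0.0007], 0.61, array([149.1, 185.8]))]
```

View pics/c9.png

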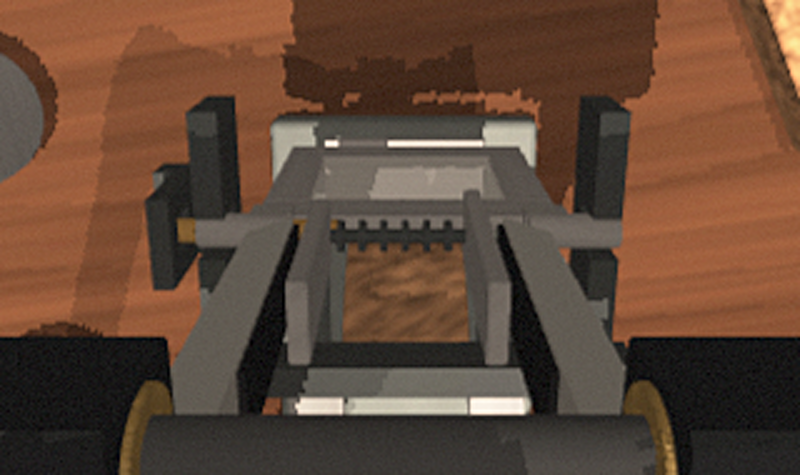

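The pin shows as brass entering the eye plate at (188,232). The tabs have spread to 223 px, about 48 mm, so the pin is fully out. Next I'll open fully and withdraw straight up.

Call:
step_arm(
  series=[
    [0.15,0,0,0,0],
    [0.25,0,0,0,0],
    [0.4,0,0,-1,0],
    [0.4,0,0,-1,0],
    [0.4,0,0,-4,0],
    [0.4,0,0,-10,0],
    [0.4,0,0,-20,0],
    [0.4,0,0,-35,0],
    [0.6,0,0,-60,0],
    [0.8,0,0,-100,0],
    [1,0,0,-150,0],
    [1,0,0,-170,0],
    [1,0,0,-170,0],
  ],
)

```text
time: 30.3
tool_pos: [0.5936, -0.2286, 0.3565]
ee_rot: [3.14, -0.006, -0.15]
wrist_force: [0.4, 1.1, -0.9]
width: 0.0938
```

Call:
step_arm(
  series=[
    [1,-30,0,0,0],
    [1,-60,0,0,0],
    [1,-60,0,0,0],
    [1,-60,0,0,0],
  ],
)

```text
time: 30.8
tool_pos: [0.534, -0.2194, 0.3519]
ee_rot: [-3.141, 0.001, -0.15]
wrist_force: [-0.4, -0.2, 0.5]
width: 0.0941
```

Run:
```python
from h import *
o=robot.get_obs(); print(o['time'],o['tool_pos'].round(4),o['wrist_force'],o['width'])
P={n:snap(n) for n in ('wrist','side','scene')}
for n,p in P.items():
  for l in ['guard_axis','guard_grip','pin_tip','jar','tin','drill_block','sanding_block','offcut','wrench','screwdriver']:
    print(n,l,[(np.round(d['position'],3).tolist(),round(d['p'],2),proj(p,d['position']).tolist()) for d in models.pinpoint(p,l)[:3] if d['p']>.4 and (l[:5]!='guard' or d['position'][1]<.1)])
a=cv2.resize(P['wrist']['pixels'][90:290,220:420,::-1],(500,500),interpolation=cv2.INTER_CUBIC); b=cv2.resize(P['side']['pixels'][110:235,320:395,::-1],(300,500),interpolation=cv2.INTER_CUBIC)
cv2.imwrite('pics/c10.png',np.hstack([a,b]))
```

```text
30.8 [ 0.534  -0.2194  0.3519] [-0.38882186 -0.15164376  0.53013758] 0.09408937767492752
wrist guard_axis [([0.59, -0.228, 0.165], 0.75, [319.0, 137.0])]
wrist guard_grip [([0.59, -0.233, 0.204], 0.84, [323.7, 138.2])]
wrist pin_tip [([0.601, -0.159, 0.163], 0.77, [262.8, 136.5])]
wrist jar [([0.464, -0.009, -0.002], 0.71, [215.8, 215.6])]
wrist tin [([0.622, -0.018, 0.0], 0.86, [199.0, 131.1])]
wrist drill_block [([0.711, -0.269, -0.004], 0.6, [332.6, 53.7])]
wrist sanding_block [([0.595, -0.432, -0.002], 0.63, [434.9, 110.4])]
wrist offcut []
wrist wrench [([0.758, -0.048, -0.0], 0.83, [195.3, 44.2])]
wrist screwdriver []
side guard_axis [([0.593, -0.227, 0.162], 0.93, [357.3, 151.1])]
side guard_grip [([0.588, -0.228, 0.204], 0.9, [359.0, 139.2])]
side pin_tip [([0.423, 0.631, 0.084], 0.53, [253.1, 394.9]), ([0.602, -0.16, 0.161], 0.49, [345.9, 159.4])]
side jar [([0.465, -0.018, 0.0], 0.73, [366.7, 236.8]), ([0.726, 0.243, 0.004], 0.66, [243.5, 260.6])]
side tin [([0.625, -0.022, 0.003], 0.62, [319.3, 221.6])]
side drill_block [([0.704, -0.273, 0.004], 0.73, [332.3, 179.6])]
side
[... 275 characters left out ...]
uard_grip [([0.59, -0.233, 0.201], 0.88, [248.3, 250.5])]
scene pin_tip [([0.373, 0.304, 0.083], 0.58, [318.7, 138.5]), ([0.429, 0.631, 0.088], 0.47, [385.5, 99.7])]
scene jar [([0.463, -0.015, -0.001], 0.93, [275.5, 217.0])]
scene tin [([0.625, -0.014, 0.0], 0.66, [308.7, 244.3])]
scene drill_block [([0.709, -0.269, 0.0], 0.95, [272.1, 311.5])]
scene sanding_block [([0.6, -0.436, -0.001], 0.78, [208.5, 326.2])]
scene offcut [([0.62, 0.427, -0.001], 0.73, [388.4, 169.5])]
scene wrench [([0.755, -0.048, -0.003], 0.58, [330.3, 275.0]), ([0.721, 0.248, -0.003], 0.55, [379.0, 214.1]), ([0.6, -0.156, 0.166], 0.45, [270.4, 241.9])]
scene screwdriver [([0.722, 0.246, -0.001], 0.83, [378.9, 214.4])]
```

View pics/c10.png

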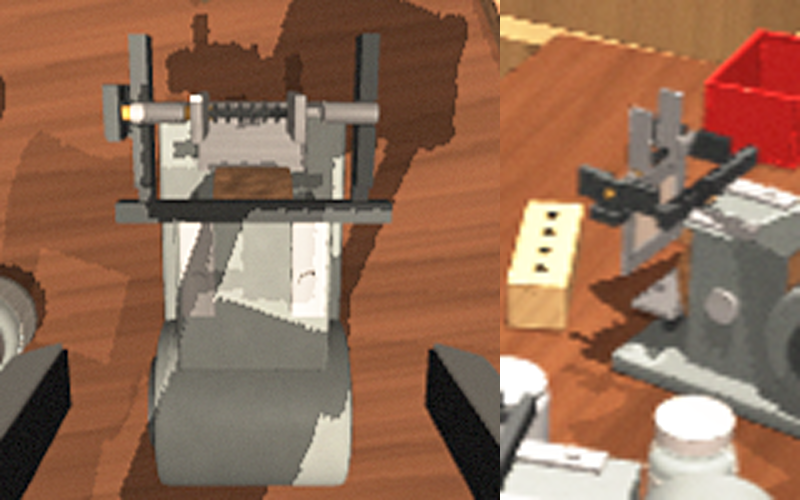

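The guard hangs level in the forks. In the side view the brass tip shows through the eye plate at (608,192), on the +y side. Bystanders are where they started, so I'm handing it in.

```bash
python3 -c "
from bench import robot
print(robot.close_job(), robot.get_obs()['time'])"
```

```text
the job is handed in; nothing more can be done
the job is handed in; nothing more can be done
```

The guard now hangs on head_b with its pin through the eye on the +y side, and I handed the job in at about 31 s of the 72 s allowed.

- **Removal:** I squeezed the tabs slowly, keeping centred on the fixed tab, until they were 35.7 mm wide, which is fully drawn in. Then I lifted the guard clear and carried it over.
- **Seating:** I landed it lightly on the fork flats with about 6 N of push and slid it about 8.5 mm along +x until it dropped into the slots. From the pictures I judged the bracket to be about 12 mm off nominal. It seated at the same tool height as on head_a (0.183 m) with about 5 N of push, and I saw no reading above that. I then released it slowly.
- **Last checks:**
  - The networks put the guard axis at about (0.592, -0.228, 0.164), level with the hinge.
  - The brass pin tip shows through the eye plate in the side view, and the tabs are back at about 48 mm apart.
  - The fingers are clear of the guard.
  - The jar, tin, drill block, wrench and sanding block are within a few millimetres of where they were first seen. The offcut and screwdriver I only located at the end; they look unmoved against the first pictures.
- **Weak points:** The scene camera did not report the new pin tip, only the look-alikes' tips, while the wrist and side cameras agreed on it. I judged free hanging from the pictures and did not test it by swinging the guard.

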